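# Clear the fume extractor's bay, tuck in its filter cassette and latch it

## Task

An offcut of square steel tube has fallen into the open filter bay of the grey fume extractor: lift it out and leave it in the black scrap bin. Then fit the blue filter cassette: tilt it, tuck its thin yellow tongue under the bay's yellow lip, and level it down until it lies flat, fully home on the floor of the bay. Finally swing the red latch round so that it points straight across the cassette, and leave the other things on the bench where they are.

Things in the scene. Friction and masses are not known exactly. Their poses are not given: they have to be found in the camera images.
- extractor: Grey box fixed to the bench, x -92 to +132 mm (plus a duct stub to +167), 146 wide (y, centred), rim 66 high. Origin on the bench below the bay's centre; z up, x from the yellow lip to the latch's end. Bay: open pocket, x -78 to +78, y -53 to +53, floor 45 above the bench. The lip, 7 thick, hangs over the bay's -x end to x = -62, underside 15 above the bay's floor: the mouth is only 140 long.
- bay (a point): Centre of the bay's floor, axes as the extractor's.
- cassette: Loose blue cassette, 0.3 to 0.5 kg, 150 mm (x) by 100 (y), starts flat on the bench. Origin: centre of its underside; z up. Body 18 thick, x -47 to +75; yellow tongue 94 wide, 6 thick, level with the underside, on to x = -75. Black grip fin on top, x -22 to +28, 14 thick (grip across y), 18 to 60 above the underside. Fitted, its axes are the extractor's, its origin at the bay point.
- tongue (a point): Middle of the lower edge of the tongue's tip, at x = -75 mm, z = 0 of the cassette.
- tail (a point): Middle of the lower edge of the cassette's other end, at x = +75 mm, z = 0 of the cassette.
- offcut: Loose piece of bright square steel tube, 70 mm long (x), 25 by 25 mm, about 0.1 to 0.2 kg; origin at the centre of its underside. Starts lying on the bay's floor, turned up to 45 degrees either way.
- scrap_bin: Black open bin fixed to the bench, 180 mm (x) by 150 (y) outside, 60 mm high, walls and floor 4 to 5 mm thick. Origin at the centre of its underside, z up. Left or right of the extractor.
- latch (a joint): Angle of the red latch about its vertical pivot, rad, growing anticlockwise from above. 0: bar points to the extractor's +y; 1.57: to its -x, straight across the cassette's end. Stops at -0.7 and 1.65. Starts open, -0.6 to -0.1. Slight friction; stays where it is left.
- latch_post (a point): On the latch's upright red round post, 14 mm thick, 50 mm from the pivot; the post rises from 77 to 119 mm above the bench, and this point is on its axis 101 mm above the bench. Pinch or push it.
- latch_pivot (a point): Point on the latch's pivot axis, 101 mm above the bench, at x = +110 mm, y = 0 of the extractor. The latch's bar is 18 mm wide, from 69 to 77 mm above the bench, and reaches from 9 mm behind the pivot to 55 mm before it.
- spray_can: Green-labelled can, 60 mm wide and 170 tall, a bystander; origin at its base.
- wire_brush: Brush lying on the bench, a bystander.
- chip_hammer: Hammer lying on the bench, a bystander.
- magnet_block: Red square welding magnet, 100 x 100 x 20 mm, a bystander; origin at its underside's centre.
- g_clamp: Blue C-shaped clamp lying flat, 160 x 90 mm, 20 high, a bystander.
- plate_stack: Dark steel block 100 x 80 x 24 mm, a bystander.
Mind the look-alikes: they are no part of the job. What is meant by the offcut is not purple or turquoise, and is the smaller of those in its own colour.

How it is judged:
By the outcome, as a careful person would: the job done as asked, in the order asked, and still so for the second after the job is handed in, with the robot touching nothing.
It also fails if it takes over 72 s, if anything falls off the work surface, if the arm or the gripper's body presses on something with over 40 N, if the wrist force passes 120 N, or if a joint passes its speed limit or range.

## Robot

A 7-joint arm with a two-finger parallel gripper is mounted at the origin on the work surface. World frame = base frame: x ahead of the robot, y to its left, z up, the work surface at z = 0. Lengths are in m, angles in rad, forces in N, time in s.
With the tool pointing down it reaches from about 0.4 to 0.9 m from the base axis. Payload 5.6 kg.
Tool frame: the origin (TCP) lies between the finger pads; the fingertips stand 17 mm ahead of it and the grasp point (between the pads) lies 2 mm behind it (ctrl.tip_extent is the distance from the TCP to the fingertips, in m); z points along the fingers, y is the direction in which the jaws open and shut (so a half turn about z gives the same grasp; the last joint's range is limited). The gripper opens to 92 mm and grips with 3 to 60 N. Pads are 20 mm wide; open, the fingers measure 128 mm over their backs; the gripper's body (75 mm by 189 mm) begins 69 mm behind the grasp point.
Start: joints at [1.255, 0.468, -0.012, 1.603, 0.006, 1.071, -0.056], TCP at [0.175, -0.626, 0.232] pointing down, gripper open.
Joint ranges: [-2.53, 2.53], [-0.31, 2.02], [-1.57, 1.55], [0.28, 2.44], [-1.29, 4.43], [0.15, 1.84], [-2.92, 2.92]. Speed limits (rad/s): [2.57, 2.57, 3.14, 3.14, 3.14, 3.14, 3.14].

## Interface

Orientations are given as a unit quaternion [x, y, z, w].
In Python, from bench import ctrl gives the robot as it stands. Calls block until the motion is done:
- ctrl.reach(position, orientation): joint-space move of the TCP to a pose.
- ctrl.servo_line(position, rot=None, speed=0.15, threshold=None): straight line of the TCP; rot=None keeps the orientation; speed is the mean speed in m/s. With threshold (N) it stops when the force on the tool has changed by that much, and returns True; else False.
- ctrl.movej(angles): joint-space move.
- ctrl.grip(opening, force=None): finger opening in m; force is the grip in N (None keeps the last); returns when the fingers have stopped.
- ctrl.wait(seconds).
- ctrl.inverse_kinematics(position, orientation): joint angles nearest the present ones, or None.
- ctrl.observe(): the state.
- ctrl.read_camera(name): name is "side" or "top" or "wrist"; returns the picture (384x512x3 uint8, red, green, blue); there is no depth.
- ctrl.calibration(name): a dict with "mtx" (3x3 intrinsics, pixels), "R" (3x3) and "t" (3): a world point X has camera coordinates R X + t. Camera axes: x right, y down, z forward; pixel columns grow to the right and rows downward; lengths in m; the calibration is good to about 2 mm. A picture is of the moment at which its call begins: read the wrist's pose just before it. calibration takes no time and is no camera call; for the wrist camera it gives the pose at the moment of the call.
A pose or a line that the arm cannot do raises ctrl.IKError and nothing moves.
- ctrl.sign_off(): hands the job in, once; it reports no verdict.
The state is a dict: "t": time; "q": joint angles; "joint_velocities": joint speeds; "joint_torque": joint torques, N m; "eef_pos": TCP position; "ee_rot": TCP orientation; "ft_force": force on the tool from outside, world axes, zero at the start; "moment": the same for the moment, N m; "gripper_width": finger opening in m.
Only numpy, scipy, OpenCV 4.12 (cv2) and the standard library are available. Lean on these libraries where they do the work, as an engineer would, in place of code of your own. Each camera call takes 0.05 s, during which the arm holds its last target. There are 200 camera calls.

## Working session

There is one attempt and no reset: what is moved stays moved. The work goes in short steps, each a Python script; the robot and the scene stay as the last script left them, time stands still between calls to the robot, and variables do not carry over. Pictures are saved under pics/ and viewed, about 8 in all and at most 12, crops included, and the job is handed in when it is done.

```bash
ls; mkdir -p pics; python3 - <<'E'
from bench import ctrl
import cv2,numpy as np
for n in("top","side"):
    im=ctrl.read_camera(n); cv2.imwrite(f"pics/{n}0.png",cv2.resize(im[:,:,::-1],None,fx=1.5,fy=1.5,interpolation=cv2.INTER_CUBIC)); np.save(f"pics/{n}0.npy",im)
    c=ctrl.calibration(n); print(n,c["mtx"].round(1).tolist(),c["R"].round(3).tolist(),c["t"].round(3).tolist())
print(ctrl.observe()["t"])
E
```

```text
pics
top [[418.9, 0.0, 251.2], [0.0, 418.9, 187.7], [0.0, 0.0, 1.0]] [[-0.004, -1.0, 0.003], [-0.983, 0.003, -0.184], [0.184, -0.004, -0.983]] [0.011, 0.551, 1.254]
side [[427.6, 0.0, 254.4], [0.0, 427.6, 192.6], [0.0, 0.0, 1.0]] [[-0.784, -0.62, 0.013], [-0.38, 0.464, -0.8], [0.49, -0.632, -0.6]] [0.418, 0.275, 0.916]
0.1
```

View pics/top0.png

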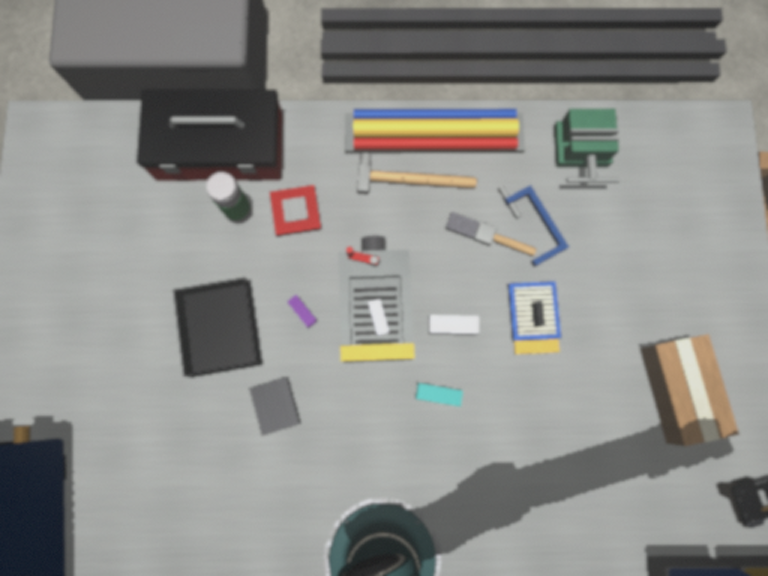

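View pics/side0.png

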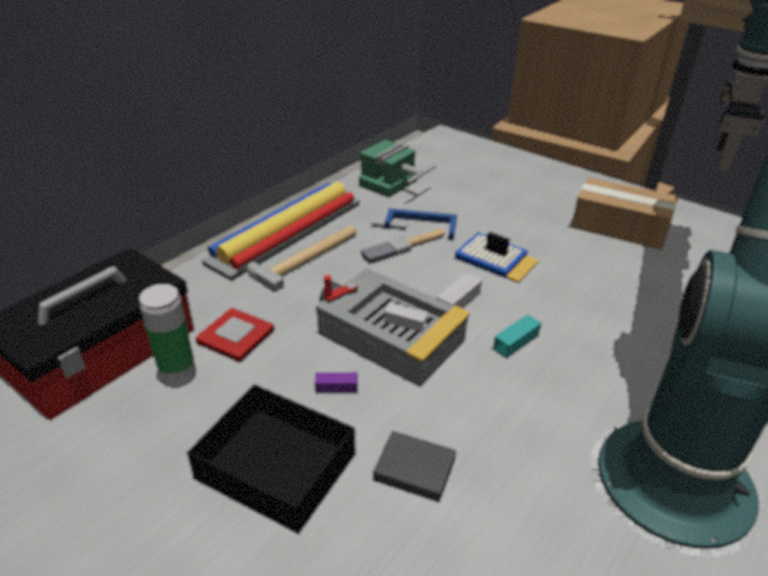

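The top view (1.5x scale) shows the extractor at about (375,305), with its lip towards the robot. The bright offcut lies in the bay at (378,316), the bin is at (218,327), the cassette at (535,315) and the latch at (362,257). The larger bright tube at (455,324), and the purple and turquoise ones, are look-alikes. Next I'll take wrist close-ups.

```bash
cat > h.py <<'E'
from bench import ctrl
import cv2,numpy as np
from scipy.spatial.transform import Rotation as Ro
def cast(c,px,z):
    px=np.atleast_2d(px).astype(float)
    d=np.c_[px,np.ones(len(px))]@np.linalg.inv(c["mtx"]).T@c["R"]
    o=-c["R"].T@c["t"]; return o+d*((z-o[2])/d[:,2])[:,None]
def rot(yaw,tilt=0):
    """tool down; tool y (jaw axis) at world angle yaw+90deg; tilt about jaw axis, deg rad"""
    return (Ro.from_euler('z',yaw)*Ro.from_euler('y',tilt)*Ro.from_matrix(np.diag([1,-1,-1.]))).as_quat()
def snap(n,name,s=1.5):
    c=ctrl.calibration(n); im=ctrl.read_camera(n)
    cv2.imwrite(f"pics/{name}.png",cv2.resize(im[:,:,::-1],None,fx=s,fy=s,interpolation=cv2.INTER_CUBIC))
    np.savez(f"pics/{name}.npz",im=im,**{k:c[k] for k in("mtx","R","t")}); return im,c
def load(name):
    d=np.load(f"pics/{name}.npz"); return d["im"],d
E
python3 - <<'E'
from h import *
c=ctrl.calibration("top")
for n,p,z in[("rimcorners",[[341,251],[408,251],[341,345],[413,343]],.066),("offcut",[[378,316]],.07),("bin",[[175,290],[247,280],[261,365],[186,376]],.06),("cass",[[508,283],[556,281],[561,339],[512,342],[515,354],[559,351]],.018),("latchpost",[[350,251]],.119)]:
    print(n,cast(c,np.array(p)/1.5,z).round(3).tolist())
cw=ctrl.calibration("wrist");o=ctrl.observe()
R=Ro.from_quat(o["ee_rot"])
print("cam in tool",R.inv().apply(-cw["R"].T@cw["t"]-o["eef_pos"]),cw["mtx"].round(0).tolist(), (R.inv().as_matrix()@cw["R"].T).round(2).tolist(),o["ee_rot"])
E
```

```text
rimcorners [[0.613, 0.083, 0.066], [0.612, -0.056, 0.066], [0.419, 0.081, 0.066], [0.422, -0.064, 0.066]]
offcut [[0.477, 0.007, 0.07]]
bin [[0.533, 0.424, 0.06], [0.554, 0.276, 0.06], [0.379, 0.242, 0.06], [0.358, 0.392, 0.06]]
cass [[0.553, -0.271, 0.018], [0.557, -0.374, 0.018], [0.433, -0.377, 0.018], [0.428, -0.274, 0.018], [0.402, -0.279, 0.018], [0.408, -0.372, 0.018]]
latchpost [[0.6, 0.062, 0.119]]
cam in tool [ 0.06636812 -0.00039627 -0.15276604] [[266.0, 0.0, 256.0], [0.0, 266.0, 191.0], [0.0, 0.0, 1.0]] [[0.0, -0.97, -0.23], [1.0, 0.0, 0.0], [-0.0, -0.23, 0.97]] [ 9.90717175e-01  1.35936855e-01 -1.65276956e-04 -7.89200523e-04]
```

```bash
python3 - <<'E'
from h import *
ctrl.reach([0.48,-0.32,0.20],rot(0)); snap("wrist","wc",1.25)
ctrl.reach([0.52,0.01,0.24],rot(0)); snap("wrist","we",1.5)
o=ctrl.observe();print(o["t"],o["q"],o["ft_force"])
E
```

```text
3.0583 [ 0.15052988  0.25916826 -0.27012129  1.89545856  0.08208754  0.99785152
 -1.72937531] [ 0.1097932  -0.58299966  0.17810652]
```

View pics/wc.png

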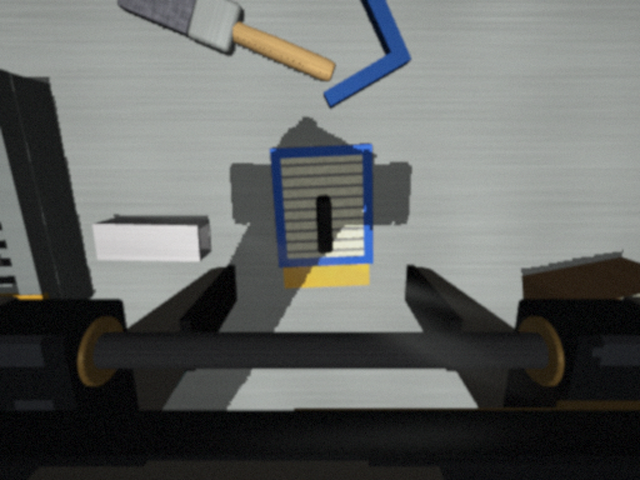

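View pics/we.png

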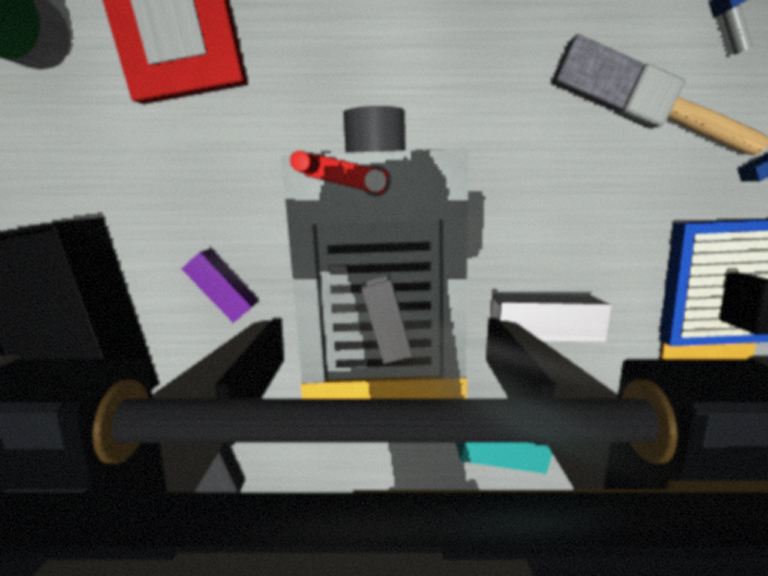

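wc (1.25x) shows the cassette body between (272,147) and (372,265), the fin at (325,223) and the tongue end at row 287. we (1.5x) shows the extractor rim spanning x 285–468, the lip edge at row 379, the offcut from (375,282) to (397,360), the latch post top at (302,160) and the pivot at (375,180). Now I'll measure these properly.

```bash
python3 - <<'E'
from h import *
im,c=load("wc"); hsv=cv2.cvtColor(im,cv2.COLOR_RGB2HSV)
def big(m,roi):
    m=m.astype(np.uint8);z=np.zeros_like(m);x0,y0,x1,y1=roi;z[y0:y1,x0:x1]=m[y0:y1,x0:x1]
    cs,_=cv2.findContours(z,0,cv2.CHAIN_APPROX_NONE);k=max(cs,key=cv2.contourArea);return k[:,0]
H,S,V=[hsv[...,i].astype(int) for i in range(3)]
blue=(H>100)&(H<130)&(S>130)&(V>50); yel=(H>12)&(H<35)&(S>130)&(V>90)
def quad(k):
    a=cv2.approxPolyDP(cv2.convexHull(k),4,True)[:,0];return a
def lines(pts):
    r=cv2.minAreaRect(pts.astype(np.float32)*1000);return np.array(r[0])/1000,np.array(r[1])/1000,r[2]
kb=big(blue,(200,100,310,220)); ky=big(yel,(200,205,310,240))
print("body quad",quad(kb).tolist(),"tongue",quad(ky).tolist())
for k,z in((kb,.018),(ky,.006)): print(lines(cast(c,k,z)[:,:2]))
fin=V<45; kf=big(fin,(245,150,275,206)); print("fin",lines(cast(c,kf,.06)[:,:2]),quad(kf).tolist(),cast(c,quad(kf),.06).round(4).tolist())
print("tongue corners",cast(c,quad(ky),.006).round(4).tolist());print("body",cast(c,quad(kb),.018).round(4).tolist())
im,c=load("we"); hsv=cv2.cvtColor(im,cv2.COLOR_RGB2HSV);H,S,V=[hsv[...,i].astype(int) for i in range(3)]
yel=(H>12)&(H<35)&(S>120)&(V>80); ky=big(yel,(190,240,330,280))
up=np.array([[x,ky[ky[:,0]==x,1].min()] for x in range(ky[:,0].min()+3,ky[:,0].max()-2)])
P=cast(c,up-[0,.5],.066); f=np.polyfit(P[:,1],P[:,0],1); print("lip edge slope",f,"ends",cast(c,[[ky[:,0].min()-.5,up[0,1]],[ky[:,0].max()+.5,up[-1,1]]],.066).round(4).tolist())
red=((H<8)|(H>172))&(S>130)&(V>70); kr=big(red,(180,90,270,135)); print("red quad",quad(kr).tolist())
g=cv2.cvtColor(im,cv2.COLOR_RGB2GRAY)
for r in (125,150,170,190,200,215,235): print(r,[int(v) for v in g[r,184:330:1]][::2])
crop=im[85:275,180:330]; cv2.imwrite("pics/crop.png",cv2.resize(crop[:,:,::-1],None,fx=4,fy=4,interpolation=cv2.INTER_CUBIC)[:,:,:][:600 if 0 else None])
E
```

```text
body quad [[295, 115], [297, 210], [224, 212], [216, 120]] tongue [[294, 212], [293, 226], [228, 229], [227, 215]]
(array([ 0.49804132, -0.32306183]), array([0.12063277, 0.09854012]), 1.9715454578399658)
(array([ 0.42073816, -0.32670773]), array([0.02286992, 0.09229903]), 2.883967638015747)
fin (array([ 0.48915036, -0.32390781]), array([0.05117067, 0.01338237]), 0.369049072265625) [[260, 156], [264, 200], [256, 201], [253, 158]] [[0.5147, -0.325, 0.06], [0.4647, -0.3296, 0.06], [0.4636, -0.3205, 0.06], [0.5126, -0.3173, 0.06]]
tongue corners [[0.4328, -0.3723, 0.006], [0.4125, -0.3716, 0.006], [0.4082, -0.2816, 0.006], [0.4286, -0.2808, 0.006]]
body [[0.5597, -0.3678, 0.018], [0.4395, -0.3744, 0.018], [0.4368, -0.2783, 0.018], [0.554, -0.272, 0.018]]
lip edge slope [-0.02568082  0.42331184] ends [[0.4186, 0.0836, 0.066], [0.4242, -0.0634, 0.066]]
red quad [[194, 104], [202, 101], [248, 112], [245, 126], [195, 111]]
125 [183, 180, 185, 176, 177, 180, 180, 181, 183, 179, 181, 184, 186, 186, 182, 103, 75, 80, 77, 78, 76, 79, 78, 76, 74, 66, 63, 49, 41, 44, 54, 87, 99, 99, 105, 91, 49, 4
[... 1445 characters left out ...]
77, 175, 151, 85]
215 [8, 19, 130, 180, 186, 184, 182, 172, 172, 171, 167, 172, 170, 173, 148, 63, 136, 165, 162, 126, 119, 117, 115, 117, 111, 109, 99, 88, 54, 50, 51, 57, 100, 109, 111, 109, 103, 108, 104, 105, 106, 105, 80, 41, 43, 39, 43, 43, 40, 40, 37, 45, 71, 78, 69, 48, 72, 73, 80, 123, 171, 173, 169, 175, 178, 181, 180, 180, 182, 181, 152, 34, 15]
235 [11, 9, 45, 170, 183, 185, 184, 178, 169, 166, 168, 169, 171, 167, 167, 131, 55, 154, 167, 167, 162, 162, 164, 168, 168, 164, 167, 167, 163, 135, 76, 70, 73, 76, 79, 103, 110, 108, 108, 102, 106, 107, 106, 103, 102, 78, 76, 79, 78, 76, 73, 79, 79, 80, 72, 55, 75, 80, 77, 79, 119, 163, 164, 170, 176, 179, 176, 178, 177, 177, 84, 45, 42]
```

```bash
python3 - <<'E'
from h import *
im,c=load("we"); g=cv2.cvtColor(im,cv2.COLOR_RGB2GRAY); g=cv2.medianBlur(g,3)
m=np.zeros_like(g);m[180:245,236:280]=((g>85)&(g<135))[180:245,236:280]
m=cv2.morphologyEx(m,cv2.MORPH_OPEN,np.ones((5,5)))
cs,_=cv2.findContours(m,0,cv2.CHAIN_APPROX_NONE);k=max(cs,key=cv2.contourArea)[:,0];print(k.min(0),k.max(0))
P=cast(c,k,.07)[:,:2]; r=cv2.minAreaRect((P*1000).astype(np.float32));print("offcut",r)
L=cast(c,[[208.5,150],[214.5,235]],.066);R=cast(c,[[295.5,150],[295.5,235]],.066)
print(L.round(4).tolist(),R.round(4).tolist(),[np.arctan2(*(q[0]-q[1])[[1,0]]) for q in(L,R)])
pv,ps=cast(c,[[250,120]],.101)[0],cast(c,[[201,107]],.119)[0];print("pivot",pv,cast(c,[[250,120]],.081)[0],"post",ps)
big=cv2.resize(im[90:260,180:330],None,fx=4,fy=3.5,interpolation=cv2.INTER_CUBIC);cv2.imwrite("pics/crop.png",big[:,:,::-1])
E
```

```text
[242 185] [272 239]
offcut ((480.16131591796875, 8.685810089111328), (73.77974700927734, 26.44384765625), 15.3533353805542)
[[0.5593, 0.0668, 0.066], [0.4487, 0.0637, 0.066]] [[0.5592, -0.039, 0.066], [0.4485, -0.0426, 0.066]] [np.float64(0.027657560448077666), np.float64(0.03257514416359172)]
pivot [0.59363709 0.01532784 0.101     ] [0.59413535 0.01576345 0.081     ] post [0.60560897 0.06294694 0.119     ]
```

View pics/crop.png

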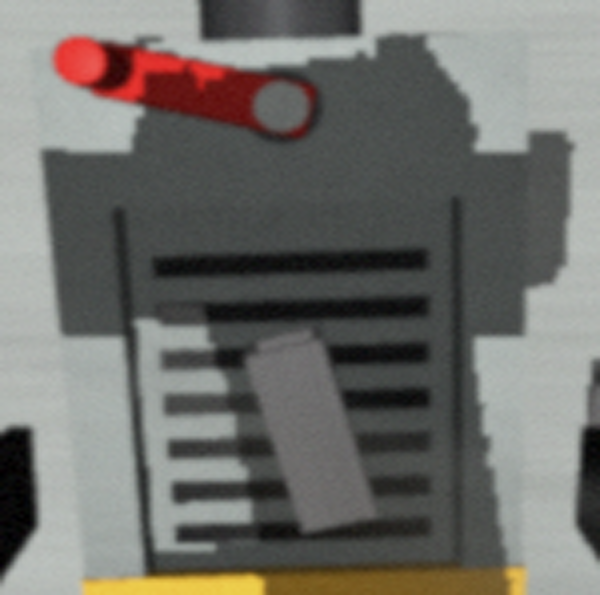

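The crop shows the offcut's top face clear of the walls, with its far end face also visible. The post top is at crop (80,62) and the pivot cap at (282,105). Bay walls, lip and pivot all agree on an extractor origin of about (0.4835, 0.012) and a yaw of about 0.03. Now I'll pick the offcut.

```bash
python3 - <<'E'
from h import *
q=rot(0.268)
ctrl.grip(0.045,25)
ctrl.reach([.478,.009,.14],q)
print(ctrl.servo_line([.478,.009,.067],speed=.12,threshold=15),ctrl.observe()["eef_pos"])
ctrl.grip(0.0,25); print(ctrl.observe()["gripper_width"])
ctrl.servo_line([.478,.009,.17],speed=.15); print(ctrl.observe()["gripper_width"],ctrl.observe()["ft_force"])
qb=rot(-0.17)
ctrl.reach([.456,.334,.17],qb)
print(ctrl.servo_line([.456,.334,.033],speed=.12,threshold=12),ctrl.observe()["eef_pos"])
ctrl.grip(.045); ctrl.servo_line([.456,.334,.17],speed=.25)
ctrl.reach([.44,.012,.22],rot(0.03)); snap("top","top1",1.5); snap("wrist","we1",1)
print(ctrl.observe()["t"])
E
```

```text
False [0.47902656 0.009172   0.06779775]
0.024573956488796858
0.024572972526013953 [ 0.29380542 -1.00027345 -1.45625171]
False [0.45647864 0.33443557 0.03374686]
11.4583
```

View pics/we1.png

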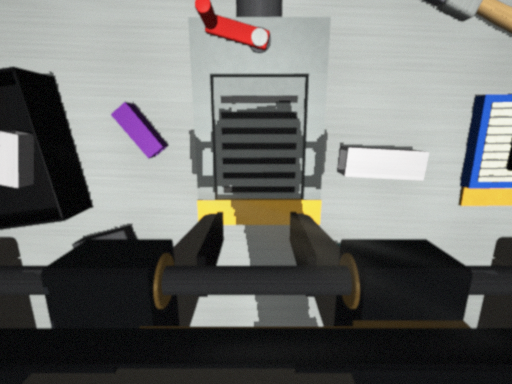

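The wrist view after the drop shows the offcut lying in the bin at (12,158). The bay is empty, with its mouth corners at (211,75) and (308,75) and the lip edge at row 200. I'll refine the extractor pose from this view, check IK for the whole plan, and then grasp the cassette.

```bash
cat >> h.py <<'E'
GX,GZ=.008,.040
def cpose(tip,yaw,th):
    """TCP pose putting the cassette's tongue tip edge at world tip, with tail raised by th"""
    Rc=Ro.from_euler('z',yaw)*Ro.from_euler('y',-th)
    return np.array(tip)+Rc.apply([.075+GX,0,GZ]), rot(yaw,-th)
EO=np.array([.4835,.012,0]);EY=.03
def ex(x,y,z): return EO+Ro.from_euler('z',EY).apply([x,y,z])
E
python3 - <<'E'
from h import *
im,c=load("we1");hsv=cv2.cvtColor(im,cv2.COLOR_RGB2HSV);H,S,V=[hsv[...,i].astype(int) for i in range(3)]
yel=(H>12)&(H<35)&(S>120)&(V>80)
up=np.array([[x,np.nonzero(yel[180:235,x])[0].min()+179.5] for x in range(202,318)])
P=cast(c,up,.066);f=np.polyfit(P[:,1],P[:,0],1)
xs=np.nonzero(yel[204:212].sum(0)>4)[0];xs=xs[(xs>180)&(xs<340)]
e=cast(c,[[xs.min()-.5,208],[xs.max()+.5,208]],.066)
print("lip",f,e.round(4).tolist())
g=cv2.GaussianBlur(cv2.cvtColor(im,cv2.COLOR_RGB2GRAY),(3,3),0)
for r in(90,120,180):
    d=np.diff(g[r].astype(int)); l=205+d[205:220].argmin()+.5; rr=300+d[300:316].argmax()+.5
    print(r,l,rr,cast(c,[[l,r],[rr,r]],.066)[:,:2].round(4).tolist())
for cx in(235,260,290):
    d=np.diff(g[65:85,cx].astype(int));print("far",cast(c,[[cx,65+d.argmin()+.5]],.066)[0,:2].round(4))
# IK checks
for tip,th in((ex(-.057,0,.15),.35),(ex(-.057,0,.046),.35),(ex(-.077,0,.046),.35),(ex(-.075,0,.045),0)):
    print(ctrl.inverse_kinematics(*cpose(tip,EY,th)))
E
```

```text
lip [-0.03685831  0.42364655] [[0.4095, 0.0835, 0.066], [0.4143, -0.0641, 0.066]]
90 210.5 307.5 [[0.5437, 0.0669], [0.5471, -0.0382]]
120 211.5 306.5 [[0.5123, 0.066], [0.5157, -0.0395]]
180 213.5 304.5 [[0.4444, 0.0641], [0.4479, -0.0424]]
far [0.5612 0.0406]
far [0.562  0.0138]
far [ 0.5631 -0.0182]
[ 0.21785006  0.08003063 -0.33955085  2.22516118  0.11832739  0.49480678
 -1.75115355]
[ 0.04517952  0.27199925 -0.17323271  2.31951788  0.35432146  0.2175974
 -1.98782465]
[ 0.04874499  0.24437367 -0.17990535  2.36186735  0.37225358  0.20342578
 -2.01136092]
[ 0.15256655  0.44634508 -0.29465475  2.07655549  0.20971445  0.64622481
 -1.82375851]
```

```bash
sed -i 's/EO=.*/EO=np.array([.4842,.0122,0]);EY=.034/' h.py; python3 - <<'E'
from h import *
p=np.array([.484,-.3235,0])+Ro.from_euler('z',.048).apply([GX,0,GZ])
q=rot(.048); ctrl.grip(.04,50); ctrl.reach(p+[0,0,.09],q)
print(ctrl.servo_line(p,speed=.1,threshold=15),ctrl.observe()["eef_pos"]-p)
ctrl.grip(0,50); print(ctrl.observe()["gripper_width"])
ctrl.servo_line(p+[0,0,.16],speed=.15); print(ctrl.observe()["gripper_width"],ctrl.observe()["ft_force"])
th=.32
P,Q=cpose(ex(-.057,0,.13),EY,th); ctrl.reach(P,Q)
ctrl.wait(.2);o=ctrl.observe(); print(o["t"],o["eef_pos"]-P,o["ft_force"],o["gripper_width"]); snap("side","s2",1.5)
im,c=snap("top","t2",1)
# expected tongue-tip top corners vs seen yellow in top view
hsv=cv2.cvtColor(im,cv2.COLOR_RGB2HSV);H,S,V=[hsv[...,i].astype(int) for i in range(3)]
E
```

```text
False [ 0.00049572 -0.00028101  0.00060383]
0.014016937965260918
0.013863102655277468 [-0.65992134 -0.32113668 -4.97633398]
17.3083 [ 3.95015670e-04 -9.71730322e-04 -6.95419348e-05] [-0.5796749  -0.14378073 -5.1420204 ] 0.013498234419180185
```

View pics/s2.png

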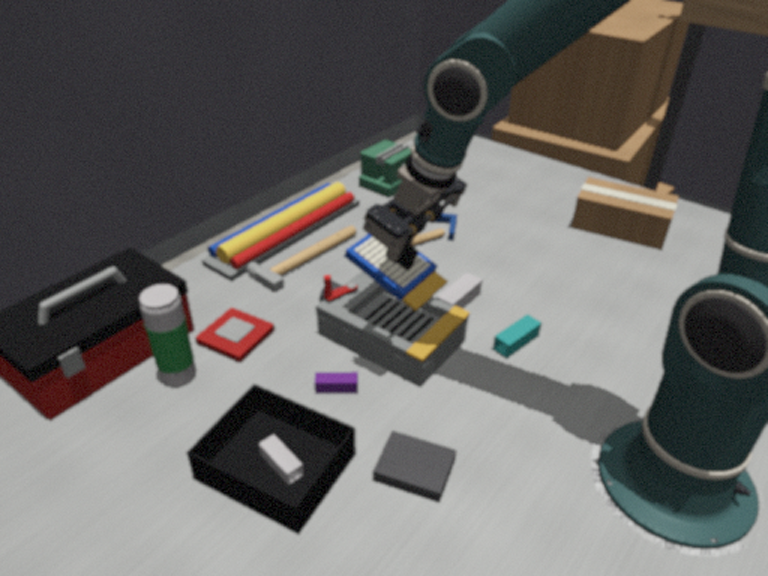

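The side view shows the offcut in the bin at (280,458). The cassette is held tilted over the bay, with its tongue at (425,290) just behind the lip. Next is the guarded insertion.

```bash
python3 - <<'E'
from h import *
th=.32
def go(tx,tz,th,sp,thr=None):
    P,Q=cpose(ex(tx,0,tz),EY,th); r=ctrl.servo_line(P,rot=Q,speed=sp,threshold=thr)
    o=ctrl.observe(); e=Ro.from_euler('z',-EY).apply(o["eef_pos"]-P); print(r,"err mm",(e*1e3).round(1),"F",o["ft_force"].round(1),"w",round(o["gripper_width"],4),"t",o["t"]); return r,e
go(-.057,.062,th,.08,8)
r,e=go(-.057,.043,th,.02,5)
fz=.043+e[2] if r else .043
print("floor contact tip z",fz)
go(-.057,fz+.0015,th,.03)
if abs(fz-.045)<.004:
    r,e=go(-.082,fz+.0015,th,.03,5); print("wall at tip",-.082+e[0])
snap("side","s3",1)
E
```

```text
False err mm [0.5 0.2 0.5] F [-0.1 -0.6 -4.2] w 0.0138 t 18.4083
True err mm [ 0.3 -0.   2.3] F [1.3 0.2 5. ] w 0.0139 t 19.1917
floor contact tip z 0.04531135507020739
False err mm [-0.9 -0.1 -0.6] F [-0.8 -0.2 -4.8] w 0.0139 t 19.4417
True err mm [6.8 0.1 0.4] F [ 4.   0.8 -2.4] w 0.0135 t 20.075
wall at tip -0.0751920067756777
```

The floor contact matches nominal. The wall was reached about 3 mm early, which fits the pose error, so I'll back off 1.5 mm. That leaves clearance at both ends under either reading. Now levelling down.

```bash
python3 - <<'E'
from h import *
def go(tx,tz,th,sp,thr=None):
    P,Q=cpose(ex(tx,0,tz),EY,th); r=ctrl.servo_line(P,rot=Q,speed=sp,threshold=thr)
    o=ctrl.observe(); e=Ro.from_euler('z',-EY).apply(o["eef_pos"]-P); print(round(th,2),r,"err mm",(e*1e3).round(1),"F",o["ft_force"].round(1),"w",round(o["gripper_width"],4),"t",o["t"]); return r,e
go(-.0737,.0465,.32,.03)
for th in (.27,.22,.17,.12,.08,.04,0.0):
    r,e=go(-.0737,.0465,th,.04,10)
    if r: break
snap("side","s4",1.5)
E
```

```text
0.32 False err mm [-1.  -0.1 -0.7] F [ 1.3 -0.4 -4. ] w 0.0138 t 20.3833
0.27 False err mm [-0.5 -0.1 -0.6] F [-0.8 -0.3 -4. ] w 0.0137 t 20.65
0.22 False err mm [-0.9 -0.2 -0.6] F [-0.5 -0.3 -5. ] w 0.0139 t 20.9167
0.17 False err mm [-0.9 -0.1 -0.5] F [-1.3 -1.1 -5.1] w 0.0136 t 21.1833
0.12 False err mm [-0.9 -0.  -0.4] F [-1.2 -0.2 -4.2] w 0.0139 t 21.45
0.08 False err mm [-0.8 -0.1 -0.3] F [-0.1 -0.3 -4.4] w 0.0138 t 21.7
0.04 False err mm [-0.5 -0.  -0.2] F [-0.2 -0.4 -4.1] w 0.0135 t 21.95
0.0 False err mm [-0.3  0.  -0.2] F [-0.9 -0.  -3.7] w 0.0141 t 22.2
```

```bash
python3 - <<'E'
from h import *
P,Q=cpose(ex(-.0737,0,.040),EY,0); r=ctrl.servo_line(P,rot=Q,speed=.02,threshold=12)
o=ctrl.observe();print(r,(o["eef_pos"]-P)[2]+.040,o["ft_force"].round(1))
ctrl.grip(.04); P=o["eef_pos"]; ctrl.servo_line(P+[0,0,.13],speed=.2)
ctrl.wait(.1); im,c=snap("wrist","w5",1.5); snap("side","s5",1.5); print(ctrl.observe()["t"])
E
```

```text
True 0.04534579310966793 [-1.4 -0.1  4.6]
24.0417
```

View pics/w5.png

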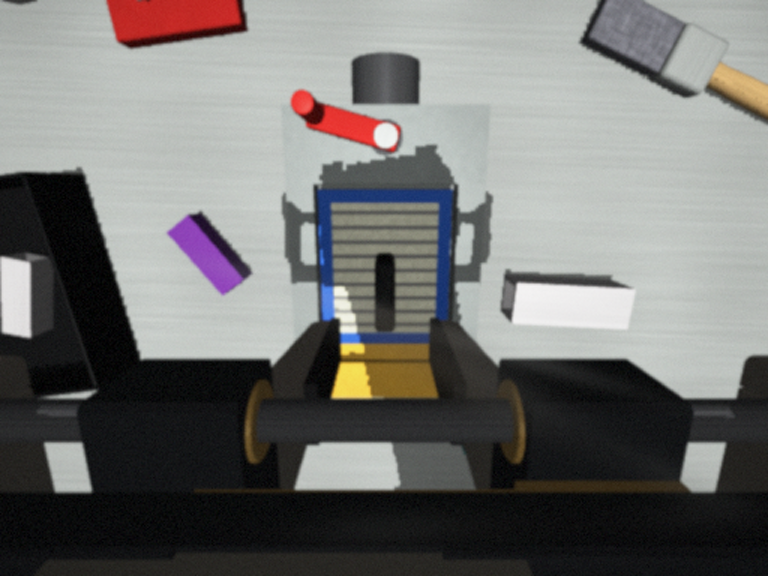

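View pics/s5.png

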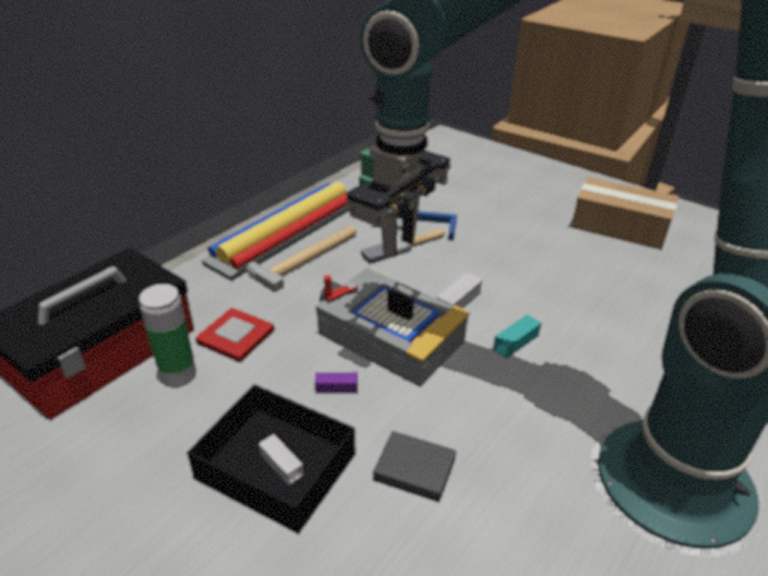

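The wrist view shows the blue body inside the bay at (385,265), parallel to the walls, with the tongue line running under the lip. The side view agrees that it lies flat, below the rim. The latch post top is at (302,103) and the pivot at (386,135). Next I'll swing the latch.

```bash
python3 - <<'E'
from h import *
_,c=load("w5"); s=cast(c,[[302/1.5,103/1.5]],.119)[0]; pv=cast(c,[[386/1.5,135/1.5]],.081)[0]
pe=ex(.110,0,.101); d=Ro.from_euler('z',-EY).apply(s-pe); a0=np.arctan2(-d[0],d[1])
print("pivot seen",pv,"model",pe,"post r",np.hypot(*d[:2]),"a0",a0)
pe[:2]=(pe[:2]+pv[:2])/2
def post(a): return pe+.05*Ro.from_euler('z',EY).apply([-np.sin(a),np.cos(a),0])
best=None
A=np.r_[np.arange(a0,1.57,.2),1.57,1.6]
for off in(-np.pi/2,np.pi/2):
    ok=[ctrl.inverse_kinematics(post(a)+[0,0,dz],rot(EY+a+off)) is not None for a in A for dz in(0,.06)]
    j=[ctrl.inverse_kinematics(post(a),rot(EY+a+off)) for a in (a0,1.57)]
    print(off,all(ok),[None if v is None else v.round(2).tolist() for v in j])
E
```

```text
pivot seen [0.59374804 0.01543635 0.081     ] model [0.59413643 0.01593928 0.101     ] post r 0.049313551822043354 a0 -0.25001534700575984
-1.5707963267948966 True [[-0.91, 0.85, 1.11, 1.85, -0.9, 1.04, -2.78], [0.19, 0.5, -0.35, 1.94, 0.24, 0.74, -1.84]]
1.5707963267948966 True [[0.25, 0.63, -0.55, 1.78, 0.43, 0.85, -0.72], [0.59, 0.67, -0.9, 1.92, 0.68, 0.89, 0.95]]
```

```bash
python3 - <<'E'
from h import *
a0=-.25; pe=np.array([.5939,.0157,.102])
post=lambda a: pe+.05*Ro.from_euler('z',EY).apply([-np.sin(a),np.cos(a),0])
q=lambda a: rot(EY+a+np.pi/2)
ctrl.reach(post(a0)+[0,0,.07],q(a0)); ctrl.grip(.04,12)
print(ctrl.servo_line(post(a0),speed=.1,threshold=10),ctrl.observe()["eef_pos"]-post(a0))
ctrl.grip(0,12); print(ctrl.observe()["gripper_width"])
for a in np.linspace(a0,1.57,11)[1:]:
    ctrl.servo_line(post(a),rot=q(a),speed=.06)
o=ctrl.observe();print(o["gripper_width"],o["ft_force"].round(1),o["eef_pos"]-post(1.57))
ctrl.grip(.035); ctrl.servo_line(post(1.57)+[0,0,.09],speed=.2)
ctrl.reach([.42,.012,.25],rot(EY)); snap("wrist","w6",1.5); snap("side","s6",1.5); snap("top","t6",1.5); print(ctrl.observe()["t"])
E
```

```text
False [0.00042727 0.00024507 0.00044822]
0.013778374091496749
0.01318305601639532 [-6.6 -0.9  9. ] [-9.63416218e-04 -4.95791005e-05  1.11754738e-04]
33.5083
```

View pics/w6.png

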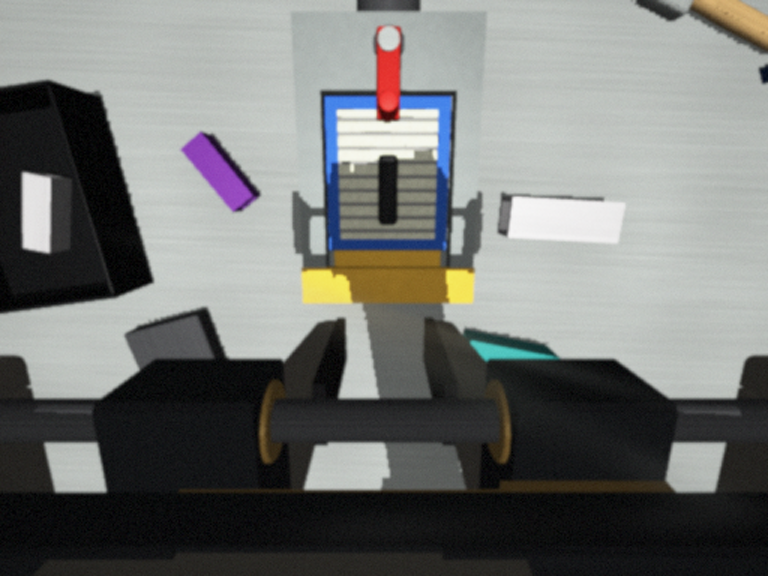

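View pics/s6.png

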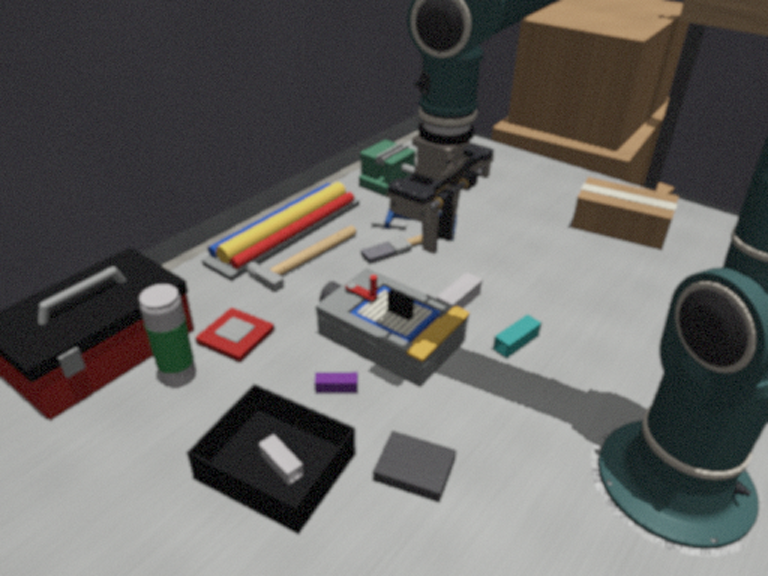

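The wrist view shows the latch from pivot (388,38) to post (388,102), straight across the cassette. The cassette is even in the bay and the tongue is under the lip at row 260. The side view agrees, and the offcut is still in the bin. One numeric check before I hand in.

```bash
python3 - <<'E'
from h import *
im,c=load("w6");hsv=cv2.cvtColor(im,cv2.COLOR_RGB2HSV);H,S,V=[hsv[...,i].astype(int) for i in range(3)]
loc=lambda px,z: (Ro.from_euler('z',-EY).apply(cast(c,px,z)-EO)*1e3).round(1)[:,:2].tolist()
b=((H>100)&(H<130)&(S>110)&(V>40)).astype(np.uint8);b[:,320:]=0;b[:,:200]=0
k=max(cv2.findContours(b,0,2)[0],key=cv2.contourArea)
Q=cv2.approxPolyDP(cv2.convexHull(k),4,True)[:,0];print("body top in extractor (want x -47..75,y+-50)",loc(Q,.063))
f=np.zeros_like(b);f[100:152,248:268]=(V<40)[100:152,248:268];k=max(cv2.findContours(f,0,2)[0],key=cv2.contourArea);print("fin top (want -22..28)",loc(cv2.boxPoints(cv2.minAreaRect(k)),.105))
r=(((H<8)|(H>172))&(S>120)&(V>60)).astype(np.uint8);r[:,:230]=0;r[:,290:]=0;r[110:]=0
ys=range(42,60);P=np.array(loc([[np.nonzero(r[y])[0].mean(),y] for y in ys],.077));print("latch angle",np.pi/2+np.polyfit(P[:,0],P[:,1],1)[0], P[[0,-1]].tolist())
def move(n1,n2):
    a,b=[cv2.GaussianBlur(cv2.imread(f"pics/{n}.png",0),(9,9),0).astype(int) for n in(n1,n2)];return abs(a-b)>40
d=move("top0","t6").astype(np.uint8);n,_,st,_=cv2.connectedComponentsWithStats(d);print([s.tolist() for s in st[1:] if s[4]>60])
E
```

```text
body top in extractor (want x -47..75,y+-50) [[75.3, -47.4], [-46.5, -49.5], [-46.6, 50.4], [73.0, 51.4]]
fin top (want -22..28) [[-20.5, 6.3], [24.9, 6.2], [24.9, -5.5], [-20.5, -5.8]]
latch angle 1.5790304349661262 [[93.6, 0.4], [76.3, 0.3]]
[[347, 249, 21, 13, 179], [315, 271, 138, 239, 18900], [507, 284, 12, 57, 314], [532, 301, 12, 25, 244], [210, 312, 22, 38, 599], [456, 418, 277, 122, 12763], [716, 474, 52, 55, 1975], [434, 543, 39, 30, 706], [408, 569, 28, 7, 151]]
```

The cassette is home to within 1–2 mm and flat: body width, length and fin all match at the seated heights. The latch is at about 1.58 rad. The changes in the top view are only the expected ones. Handing in.

```bash
python3 - <<'E'
from h import *
print(ctrl.observe()["t"]); ctrl.sign_off()
E
```

```text
33.5083
the job is handed in; nothing more can be done
```

The job is done and handed in at 33.5 s of the 72 s allowed; the sign-off gave no verdict.

I lifted the offcut out of the bay and left it in the black scrap bin. I then tilted the cassette in under the lip, levelled it down, pressed it home and swung the latch across it.

**Last checks:**
- **Offcut:** it lies in the bin in both the side and wrist views.
- **Cassette:** the body measures x -46.5 to about +74 and y about ±50 in the extractor's frame, against a target of -47 to 75 and ±50. It stopped against the floor at 45.3 mm, against 45 nominal.
- **Latch:** it measures 1.58 rad, against a target of 1.57.
- **Other things on the bench:** before and after top views changed only at the expected objects, the arm and its shadow, so nothing else seems to have moved.

**Disagreements:**
- The tongue met the bay's end wall about 3 mm earlier than my estimate, so I backed off 1.5 mm before levelling.
- The fin measured about 45 mm long from above instead of 50. I put this down to the colour mask, since the body edges agree with the target.

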